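Lock the dish turntable

ROBOT

A 6-joint arm with a two-finger parallel gripper is mounted at the origin on a cart in front of the work surface, level with it; the furniture and walls round the work are solid. World frame = base frame: x ahead of the robot, y to its left, z up, the work surface at z = 0. Lengths are in mm, angles in rad, forces in N, time in s.
With the tool pointing down it reaches from about 275 to 1000 mm from the base axis. Payload 8.4 kg.
Tool frame: the origin (TCP) lies on the centre line of the jaws, within the pads' length; the fingertips stand 14 mm ahead of it and the grasp point (between the pads) lies 5 mm behind it; z points along the fingers, y is the line along which they close (so a half turn about z gives the same grasp; the last joint's range is limited). The gripper opens to 85 mm and grips with 20 to 120 N. Pads are 22 mm wide; open, the fingers measure 114 mm over their backs; the gripper's body (76 mm by 85 mm) begins 54 mm behind the grasp point. The pads swing forward as they close: fully open they stand 13 mm farther back than shut.
Start: joints at [-1.138, 0.353, 1.633, -0, 1.155, -0.002], TCP at [263.267, -566.85, 245.281] pointing down, gripper open.
Joint ranges: [-2.63, 2.63], [-0.92, 2.1], [0.06, 2.66], [-1.3, 4.44], [0, 2.69], [-3.02, 3.02]. Speed limits (rad/s): [2.22, 2.22, 2.79, 3.14, 3.14, 3.14].

INTERFACE

Orientations are given as [roll, pitch, yaw] about the fixed x, y, z axes, in that order (R = Rz(yaw) Ry(pitch) Rx(roll)).
In Python, from rig import r gives the robot as it stands.
- The arm moves only by the tool step_arm, never from a script. Its argument "plan" is text: rows parted by semicolons, each of 7 numbers parted by spaces: the turn, a rotation vector about the world's x, y, z in degrees, then the shift along the world's x, y, z in mm, then the closure in counts, from 0 (fully open) to 255 (shut). In form: rx ry rz x y z hand; .... A call has 1 to 8 rows; each row is the pose to reach, as a shift and turn from the pose commanded when the call began; what a row does not reach only later rows make up. A row lasts 1/10 s, in which the tool goes at most 50 mm and 8.59 degrees, less where a joint would pass 70% of its speed; a pose out of reach is approached as far as the arm can. A call with a gripper value outside its range is refused whole. The fingers move at their own pace and stop on an object; "force" is the grip in N (left out, the last holds). Time passes only in rows, so rows that repeat a pose let the fingers close. It gives the time, the measured TCP pose, the force, the opening and the grip force at its end, in the units of the state.
- r.sense(): the state, without advancing time (a new reading comes with each control period).
- r.grab_frame(name): name is "scene" or "top"; returns (picture, depth): 420x560x3 uint8, red, green, blue; 420x560 float32, mm along the optical axis (not along the pixel's ray), 0 where there is no reading.
- r.get_calibration(name): a dict with "K" (3x3 intrinsics, pixels), "k1" (the pictures are not rectified: a ray, as slopes to the right and down, at radius r is drawn at 1 + k1 r^2 times it, then the intrinsics apply), "world_from_camera" (4x4, takes a point from camera to world coordinates). Camera axes: x right, y down, z forward; pixel columns grow to the right and rows downward; lengths in mm; the calibration is good to about 2 mm. A picture is of the moment at which its call begins. get_calibration takes no time and is no camera call.
- r.sign_off(): hands the job in; it is judged then, once.
The state is a dict: "clock": time; "qpos": joint angles; "qvel": joint speeds; "joint_efforts": joint torques, N m; "eef_pos": TCP position; "tcp_rot": TCP orientation; "contact_force": force on the tool from outside, world axes, zero at the start; "wrist_torque": the same for the moment, N m; "opening": opening from 0.0 (shut) to 1.0 (fully open); "grasp_force": force on a finger pad.
Only numpy, scipy, OpenCV 4.12 (cv2) and the standard library are available. Lean on these libraries where they do the work, as an engineer would, in place of code of your own. Each camera call takes 0.05 s, during which the arm holds its last target. There are 200 camera calls.

TASK

Lock the turntable on the steel trolley before the plate on it is picked. Touching it only with the fingertips, gently push the turntable round by its black finger peg until the slot in its rim faces the lock bolt, then push the bolt by its red knob fully home through the slot. Pinch and lift nothing, keep the agar plate seated between its pins, and leave the other loose things where they lie.

Things in the scene. Friction and masses are not known exactly. Their poses are not given: they have to be found in the camera images.
- turntable: the fixed grey base of a hand-turned dish turntable: a round foot 140 mm across with a straight tongue 46 mm wide reaching 124 mm from its centre, top of both 14 mm above the work surface. Origin on the work surface below the spindle; own x axis points along the tongue from the spindle to the lock bolt, z up.
- spindle (a point): point on the turntable's upright axis, 22 mm above the work surface, where the plate's underside rests
- turntable_disc: the disc, turned about the upright spindle by hand either way without stops, light friction (0.04 N m), stays where it is left: an aluminium pan with an upright blue rim 7 mm thick (radius 56 to 63 mm) whose top is 34 mm above the work surface, small white division marks on it. Origin on the work surface below the spindle; own x axis points from the spindle to the slot, z up.
- slot (a point): middle of the only slot cut through the rim, marked by a broad white dash on the rim at each side: 14 mm wide, straight, open at the top, 59.5 mm from the spindle; point at the height of the rim top (34 mm)
- slot_target (a point): the place, fixed to the base, where slot must come so that the slot lies square in front of the bolt: 59.5 mm from the spindle towards the bolt, 34 mm high
- finger_peg (a point): the black finger peg, an upright pin 12 mm thick that stands on the rim 65 degrees anticlockwise (seen from above) from the slot, 59.5 mm from the spindle, from 34 to 58 mm above the work surface; point half-way up (46 mm)
- lock_bolt (a joint): travel of the lock bolt, a flat dark bar 10 mm wide, 24 to 31 mm above the work surface, that slides along the turntable's own -x axis in a steel channel block 34 mm wide (72 to 116 mm from the spindle, top with screws 38 mm high): 0 m = drawn back, nose 4 mm clear of the rim; 0.017 m = fully home against its stop, nose 6 mm past the inside of the rim. Slides with about 1.5 N, stays where it is left.
- bolt_nose (a point): end of the bolt's nose; the nose tapers to 4 mm wide over its last 9 mm and centres the slot if that is up to about 3 mm off; farther off it butts on the rim
- bolt_knob (a point): the upright red knob on the bolt, 16 mm thick, its head from 38 to 59 mm above the work surface, over the channel block; point on its axis, 48 mm high, 100 mm from the spindle when the bolt is drawn back, 83 mm when it is home
- plate: agar plate with lid (92 mm across, 17 mm high, top 39 mm above the work surface) lying loose in the turntable's pan between three low pins; origin at the centre of its underside
- next_plate: a second agar plate, 92 mm across, 17 mm high, loose on the work surface, not part of the job; origin at the centre of its underside
- marker_pen: marker pen, 132 mm long along its own y, 15 mm thick, loose, not part of the job; origin under its middle

How it is judged (in metres and radians):
On the way, in this order (a step that is already met when the one before it is completed fails the run):
1. the slot faces the bolt, which is not home yet (horizontal distance between slot and slot_target below 0.005 m and value of joint lock_bolt below 0.0135 m), for 0.1 s.
2. the bolt is home through the slot (horizontal distance between slot and slot_target below 0.0035 m and value of joint lock_bolt above 0.015 m), for 0.2 s.
At the end, for the whole second after the job is handed in: The lock bolt is home (at least 15 of its 17 mm) through the slot, the slot within 3.5 mm of its place in front of the bolt, and the agar plate still lies flat between its pins, within 5 mm of the spindle (all of step 2 and z of plate in the frame of spindle below 0.003 m and horizontal distance between plate and spindle below 0.005 m and angle between plate's own z axis and vertical below 0.05 rad and linear speed of plate below 0.01 m/s); the robot touches nothing.
It fails at once if the turntable, its peg or its bolt was pinched or pushed with more than 25 N (contact force between the fingers and turntable above 25 N).
It fails at once if the turntable was touched with the arm or the gripper's body (contact force between the arm and turntable above 2 N).
It fails at once if the plate was lifted or pushed off its seat (z of plate in the frame of spindle above 0.006 m or horizontal distance between plate and spindle above 0.008 m).
It fails at once if one of the other loose things was moved more than 15 mm (distance of any of next_plate, marker_pen from where it was at the start of the episode above 0.015 m).
It also fails if it takes over 45 s, if anything falls off the work surface, if the arm or the gripper's body presses on something with over 40 N, if the wrist force passes 120 N, or if a joint passes its speed limit or range.

## Working session

There is one attempt and no reset: what is moved stays moved. The work goes in short steps, Python scripts to look and compute and a tool call to move; the robot and the scene stay as the last step left them, time stands still between calls to the robot, and variables do not carry over. Pictures are saved under pics/ and viewed, at most 10 in all, crops included, and the job is handed in when it is done.

Besides the shell and the picture viewer there is one more tool, called after ">>>" as name(argument=value, ...) on one line, values as JSON. step_arm: Moves the arm, as the interface text tells. Its arguments: {"type":"object","properties":{"plan":{"type":"string"},"force":{"type":"number"}},"required":["plan"]}

```bash
mkdir -p pics
cat > h.py <<'E'
import numpy as np, cv2
from rig import r
def save(n,f): cv2.imwrite('pics/'+f,cv2.cvtColor(n,cv2.COLOR_RGB2BGR))
def ray(c,uv):
    K=np.array(c['K'],float);uv=np.atleast_2d(np.array(uv,float))
    d=cv2.undistortPoints(uv[:,None],K,np.array([c['k1'],0,0,0.]))[:,0]
    T=np.array(c['world_from_camera'])
    return T[:3,3],np.c_[d,np.ones(len(d))]@T[:3,:3].T
def onplane(c,uv,z):
    o,d=ray(c,uv);return o+d*((z-o[2])/d[:,2])[:,None]
def pix(c,P):
    T=np.linalg.inv(np.array(c['world_from_camera']));P=np.atleast_2d(np.array(P,float))
    q=P@T[:3,:3].T+T[:3,3]
    return cv2.projectPoints(q,np.zeros(3),np.zeros(3),np.array(c['K'],float),np.array([c['k1'],0,0,0.]))[0][:,0]
E
python3 - <<'E'
from h import *
for n in('top','scene'):
    p,d=r.grab_frame(n);save(p,n+'0.png');np.savez(n+'0.npz',p=p,d=d);c=r.get_calibration(n);print(n,c)
print(r.sense())
E
```

```text
top {'K': array([[503.35839995,   0.        , 289.71061119],
       [  0.        , 503.35839995, 217.00037091],
       [  0.        ,   0.        ,   1.        ]]), 'k1': -0.04233423526962035, 'world_from_camera': array([[ 3.37773507e-03, -9.88111495e-01,  1.53701867e-01,
         4.06264174e+02],
       [-9.99787285e-01, -2.09590007e-04,  2.06238111e-02,
        -5.30985471e+02],
       [-2.03464105e-02, -1.53738834e-01, -9.87902017e-01,
         8.93501721e+02],
       [ 0.00000000e+00,  0.00000000e+00,  0.00000000e+00,
         1.00000000e+00]])}
scene {'K': array([[479.49397562,   0.        , 285.2191333 ],
       [  0.        , 479.49397562, 215.27017527],
       [  0.        ,   0.        ,   1.        ]]), 'k1': -0.15692404713236968, 'world_from_camera': array([[-5.09800618e-01, -3.70803411e-01,  7.76278403e-01,
        -1.26394649e+02],
       [-8.60214248e-01,  2.07537539e-01, -4.65789241e-01,
        -1.34901543e+02],
       [ 1.16093302e-02, -9.05225386e-01, -4.24773143e-01,
         4.10890767e+02],
       [ 0.00000000e+00,  0.00000000e+00,  0.00000000e+00,
         1.00000000e+00]])}
{'clock': 0.1, 'qpos': array([-1.13837507e+00,  3.53604638e-01,  1.63406093e+00,  1.76231776e-05,
        1.15520878e+00, -2.42605378e-03]), 'qvel': array([ 0.0004435 , -0.00146516, -0.00426589, -0.00189457,  0.00094506,
       -0.00082761]), 'joint_efforts': array([-6.46706994e-04, -6.06358552e+01, -3.42820716e+01, -3.46624438e-05,
        4.02807374e-03,  6.81553288e-06]), 'eef_pos': array([ 263.11115204, -566.46196682,  244.62016444]), 'tcp_rot': array([-3.14031100e+00, -1.92233531e-05,  4.34840174e-01]), 'contact_force': array([-0.58165328, -1.19092652, -0.38567752]), 'wrist_torque': array([-0.0127266 ,  0.02318009,  0.01791181]), 'grasp_force': 0.0, 'opening': 0.9981399660053851}
```

View pics/top0.png

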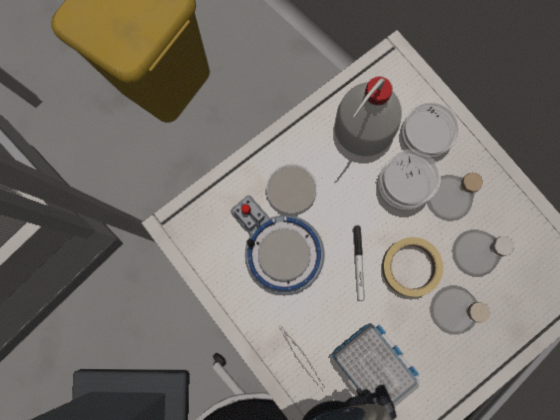

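View pics/scene0.png

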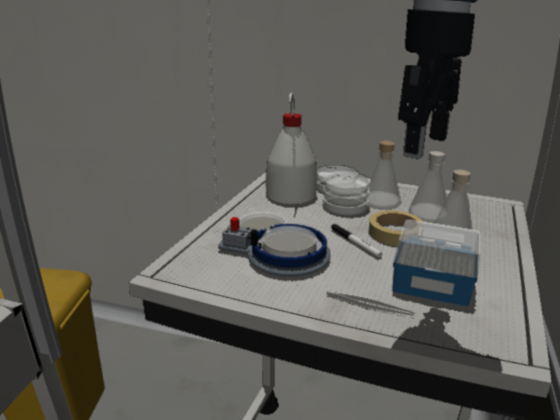

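The top view shows the turntable at about (285,254), the red knob at (246,209), the peg near (250,242), next_plate at (291,189) and the pen at (359,262). The scene view shows the knob at (235,224) and the peg beside it at (254,237). I'll measure the rim next.

```bash
cat > meas.py <<'E'
from h import *
def meas(p,c,verbose=True):
    hsv=cv2.cvtColor(p,cv2.COLOR_RGB2HSV);H,S,V=cv2.split(hsv)
    blue=((H>100)&(H<130)&(S>110)&(V>40)).astype(np.uint8); blue[320:]=0
    red=(((H<8)|(H>172))&(S>150)&(V>70)).astype(np.uint8)
    n,l,st,ce=cv2.connectedComponentsWithStats(red)
    return blue,red,ce[1:],st[1:]
E
python3 - <<'E'
from meas import *
z=np.load('top0.npz');p=z['p'];c=r.get_calibration('top')
b,rd,ce,st=meas(p,c)
v,u=np.nonzero(b);k=(abs(u-285)<50)&(abs(v-254)<50);P=onplane(c,np.c_[u,v][k],34)[:,:2]
from scipy.optimize import least_squares
f=least_squares(lambda x:np.hypot(*(P-x[:2]).T)-x[2],[350,-530,59],loss='soft_l1')
print(f.x,len(P))
for a,s in zip(ce,st): print(a,s[4],onplane(c,a,59))
crop=p[180:310,215:345];save(cv2.resize(crop,(780,780),interpolation=cv2.INTER_CUBIC)[:600],'c0.png')
# rim unrolled
C=f.x[:2]
a=np.radians(np.arange(0,360,.5));rr=np.arange(50,72,.5)
A,R=np.meshgrid(a,rr)
q=pix(c,np.c_[(C[0]+R*np.cos(A)).ravel(),(C[1]+R*np.sin(A)).ravel(),np.full(A.size,34.)]).reshape(*A.shape,2).astype(np.float32)
un=cv2.remap(p,q[...,0],q[...,1],cv2.INTER_CUBIC)
un=cv2.resize(un,(1440,220))
save(np.vstack([un[:,:720],un[:,720:]]),'un0.png')
E
```

```text
[ 476.97692653 -503.29323947   59.37118154] 541
[371.71428571  83.31168831] 77 [[ 773.16554807 -656.4612898    59.        ]]
[382.44769874  91.92887029] 239 [[ 757.16083372 -674.7889948    59.        ]]
[245.34545455 208.45454545] 55 [[ 550.66739175 -438.68768442   59.        ]]
```

View pics/c0.png

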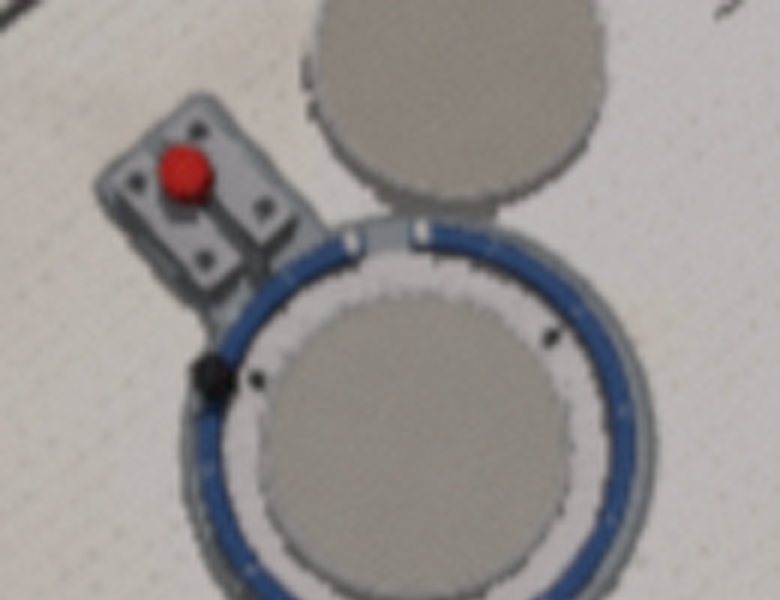

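View pics/un0.png

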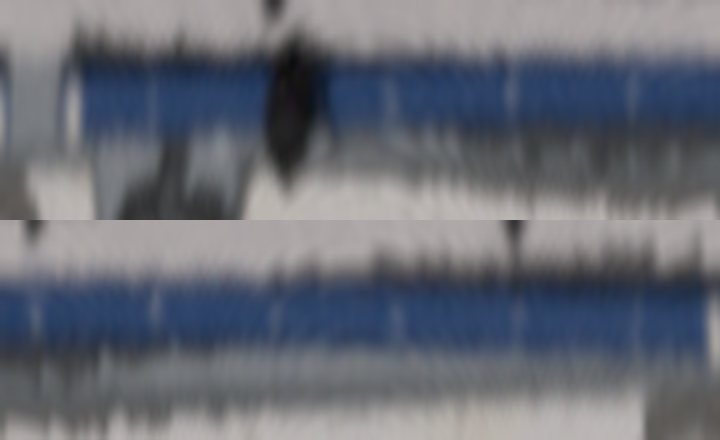

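The unrolled view (4 px/deg) puts the slot dashes at about −0.5° and 18°. Using the division marks as well, the slot is at ≈8.5°, with the peg at ≈73°. The knob bearing, and so the target, is ≈41°. The disc therefore needs ≈+33°, which is a push on the peg in −x. I'll approach above the peg's +x side with the fingers shut.

>>> step_arm(plan="0 0 -8 50 24 0 255; 0 0 -16 95 45 0 255; 0 0 -25 140 66 0 255; 0 0 -25 185 87 0 255; 0 0 -25 225 106 0 255; 0 0 -25 253 119 0 255; 0 0 -25 253 119 -50 255; 0 0 -25 253 119 -100 255", force=20)

```text
clock: 0.9
eef_pos: [518.3, -447.6, 145.3]
tcp_rot: [3.139, -0.003, 0.001]
contact_force: [-0.1, -0.5, -0.8]
opening: -0.001
grasp_force: 0.0
```

>>> step_arm(plan="0 0 0 0 0 -30 255; 0 0 0 0 0 -60 255; 0 0 0 0 0 -60 255; 0 0 0 0 0 -60 255")

```text
clock: 1.3
eef_pos: [516.1, -447.8, 85.2]
tcp_rot: [-3.141, 0.001, -0.002]
contact_force: [-1.0, 0.1, 0.3]
opening: 0.002
grasp_force: 0.0
```

Run:
```python
from h import *
s=r.sense();print(s['clock'],s['eef_pos'],s['tcp_rot'],s['contact_force'],s['opening'])
a,_=r.grab_frame('top');b,_=r.grab_frame('scene')
A=cv2.resize(a[180:310,215:345],(400,400),interpolation=cv2.INTER_CUBIC)
B=cv2.resize(b[160:290,200:330],(400,400),interpolation=cv2.INTER_CUBIC)
save(np.hstack([A,B]),'c1.png')
```

```text
1.3 [ 516.11687795 -447.77059525   85.21425325] [-3.14083045e+00  9.23532176e-04 -1.55843281e-03] [-0.98901837  0.10391079  0.27917093] 0.0017433742520643696
```

View pics/c1.png

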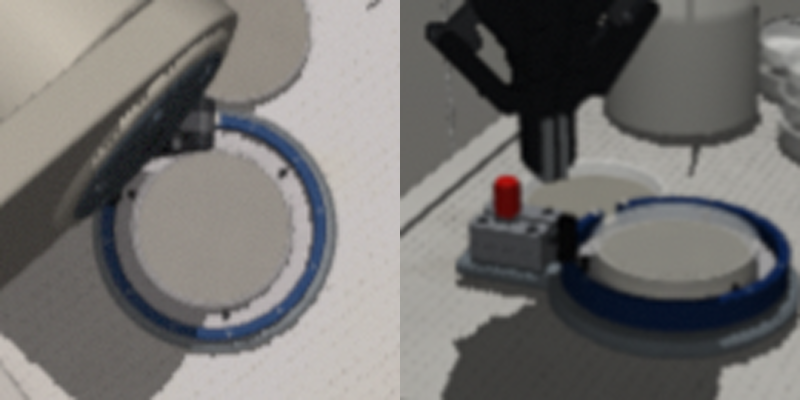

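The left crop shows the fingers over the +x side of the peg. The right crop shows the tips above the table between the knob and the peg, clear of both. Next I'll descend and push −x, stopping a little short.

>>> step_arm(plan="0 0 0 0 0 -14 255; 0 0 0 0 0 -26 255; 0 0 0 0 0 -26 255; 0 0 0 -4 0 -26 255; 0 0 0 -8 0 -26 255; 0 0 0 -11 0 -26 255; 0 0 0 -14 0 -26 255")

```text
clock: 2.1
eef_pos: [502.1, -448.0, 59.7]
tcp_rot: [3.141, -0.001, -0.002]
contact_force: [0.9, 0.1, 0.1]
opening: 0.001
grasp_force: 0.5
```

>>> step_arm(plan="0 0 0 -3 0 0 255; 0 0 0 -6 0 0 255; 0 0 0 -9 0 0 255; 0 0 0 -12 0 0 255; 0 0 0 -15 0 0 255; 0 0 0 -18 0 0 255; 0 0 0 -20 0 0 255; 0 0 0 -20 0 0 255")

```text
clock: 2.9
eef_pos: [481.9, -447.9, 59.2]
tcp_rot: [-3.141, 0.0, -0.002]
contact_force: [0.2, 0.1, 0.0]
opening: 0.002
grasp_force: 0.0
```

>>> step_arm(plan="0 0 0 4 0 0 255; 0 0 0 4 0 40 255; 0 0 0 44 0 80 255; 0 0 0 94 0 110 255; 0 0 0 94 -50 130 255; 0 0 0 94 -100 150 255; 0 0 0 94 -150 150 255; 0 0 0 94 -150 150 255")

```text
clock: 3.7
eef_pos: [575.9, -602.8, 210.2]
tcp_rot: [3.138, -0.001, -0.004]
contact_force: [-0.6, 1.4, -0.8]
opening: -0.002
grasp_force: 0.0
```

Run:
```python
from h import *
a,_=r.grab_frame('top');b,_=r.grab_frame('scene');np.savez('t2.npz',a=a,b=b)
A=cv2.resize(a[180:310,215:345],(400,400),interpolation=cv2.INTER_CUBIC)
B=cv2.resize(b[160:290,200:330],(400,400),interpolation=cv2.INTER_CUBIC)
save(np.hstack([A,B]),'c2.png')
```

```text
(no output)
```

View pics/c2.png

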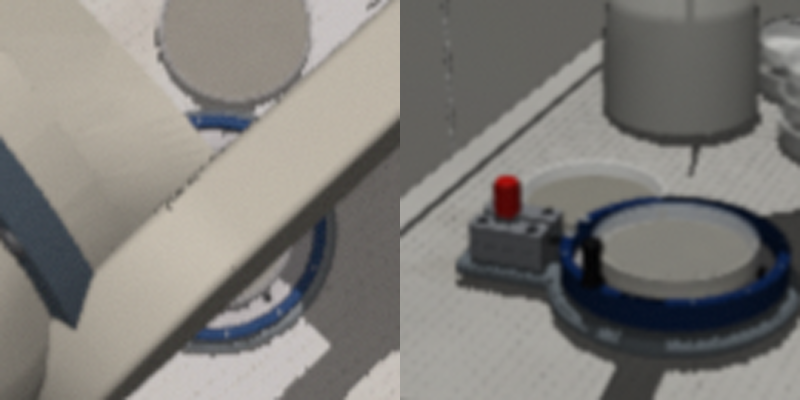

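The arm hides the turntable in the top view. In the scene view the peg has come round and the slot is nearly facing the bolt. I'll move back to the start area to get a clear top view.

>>> step_arm(plan="0 0 0 -50 5 40 255; 0 0 0 -100 12 40 255; 0 0 0 -150 18 40 255; 0 0 0 -200 23 40 255; 0 0 0 -250 28 40 255; 0 0 0 -300 34 40 255; 0 0 0 -313 36 40 255; 0 0 0 -313 36 40 255")

```text
clock: 4.6
eef_pos: [260.5, -559.4, 249.1]
tcp_rot: [-3.14, 0.001, -0.003]
contact_force: [0.3, -0.1, -0.2]
opening: -0.001
grasp_force: 0.0
```

```bash
cat > ang.py <<'E'
from meas import *
from scipy.optimize import least_squares
def go(n):
    s=r.sense();print(s['eef_pos'])
    p,_=r.grab_frame('top');c=r.get_calibration('top')
    b,rd,ce,st=meas(p,c)
    C=np.array([476.98,-503.29])
    v,u=np.nonzero(b);k=(abs(u-285)<50)&(abs(v-254)<50);P=onplane(c,np.c_[u,v][k],34)[:,:2]
    f=least_squares(lambda x:np.hypot(*(P-x[:2]).T)-x[2],[477,-503,59],loss='soft_l1');print('rim',f.x,len(P))
    for a,q in zip(ce,st):
        if a[0]<300:
            k=onplane(c,a,56)[0,:2]-C;print('knob',a,q[4],np.degrees(np.arctan2(k[1],k[0])),np.hypot(*k))
    a=np.radians(np.arange(0,360,.25));rr=np.arange(50,72,.5)
    A,R=np.meshgrid(a,rr)
    q=pix(c,np.c_[(C[0]+R*np.cos(A)).ravel(),(C[1]+R*np.sin(A)).ravel(),np.full(A.size,34.)]).reshape(*A.shape,2).astype(np.float32)
    un=cv2.remap(p,q[...,0],q[...,1],cv2.INTER_CUBIC)
    g=un[15:23].mean(0).astype(float); w=g[:,0]  # red channel is low on blue
    from scipy.signal import find_peaks
    pk,pr=find_peaks(w,prominence=12);print([(x/4,int(w[x])) for x in pk])
    U=cv2.resize(un[:,:720],(720,220));Z=cv2.resize(p[190:290,225:345],(456,380),interpolation=cv2.INTER_CUBIC)
    Z=np.pad(Z,((0,0),(0,264),(0,0)));save(np.vstack([U,Z]),n)
    return p,c
E
python3 -c "
from ang import *
go('c3.png')"
```

```text
[ 260.53730728 -559.40561893  249.10750544]
rim [ 476.9859851  -503.31478714   59.36876802] 522
knob [245.34545455 208.45454545] 55 41.187421296508 98.60551299384781
[(np.float64(8.25), 69), (np.float64(27.5), 133), (np.float64(40.75), 140), (np.float64(46.5), 135), (np.float64(66.75), 73), (np.float64(127.0), 81), (np.float64(157.25), 72), (np.float64(187.25), 83), (np.float64(218.0), 84), (np.float64(248.5), 78), (np.float64(278.25), 69), (np.float64(308.25), 78), (np.float64(338.0), 84)]
```

View pics/c3.png

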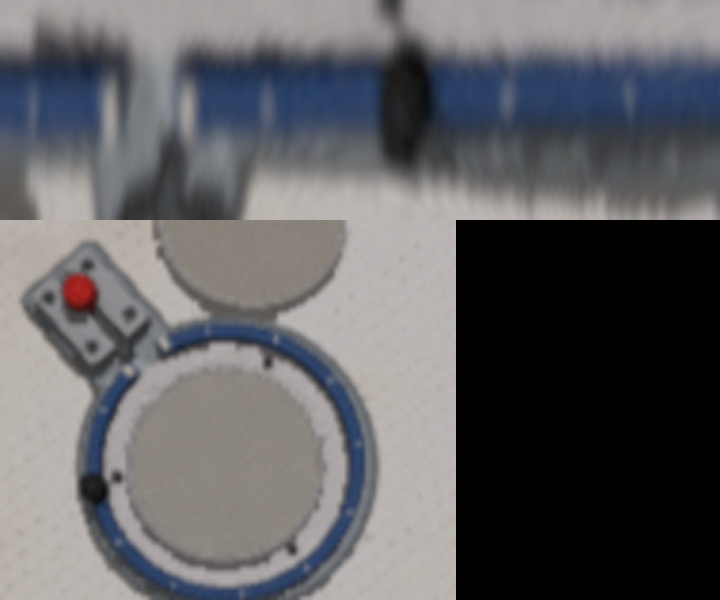

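Slot centre is ≈37.3°, from dashes at 27.5° and 46.5°. The knob bearing reads 41.2°, but the tongue edges and bolt bar suggest 42–43°. I'll rectify the block and tongue to fix the bolt axis.

Run:
```python
from h import *
p=np.load('top0.npz')['p'];c=r.get_calibration('top');C=np.array([476.98,-503.29]);th=np.radians(42)
u=np.array([np.cos(th),np.sin(th)]);n=np.array([-u[1],u[0]])
out=[]
for z in(14,31,38):
    X,Y=np.meshgrid(np.arange(60,130,.25),np.arange(-35,35,.25))
    W=C+X[...,None]*u+Y[...,None]*n
    q=pix(c,np.c_[W.reshape(-1,2),np.full(X.size,float(z))]).reshape(*X.shape,2).astype(np.float32)
    im=cv2.remap(p,q[...,0],q[...,1],cv2.INTER_CUBIC)
    im=cv2.resize(im,(260,560))
    for k in range(-30,31,10): cv2.line(im,(0,280+k*8),(6 if k else 260,280+k*8),(0,255,0),1)
    out.append(im)
save(np.hstack(out),'blk.png')
```

```text
(no output)
```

View pics/blk.png

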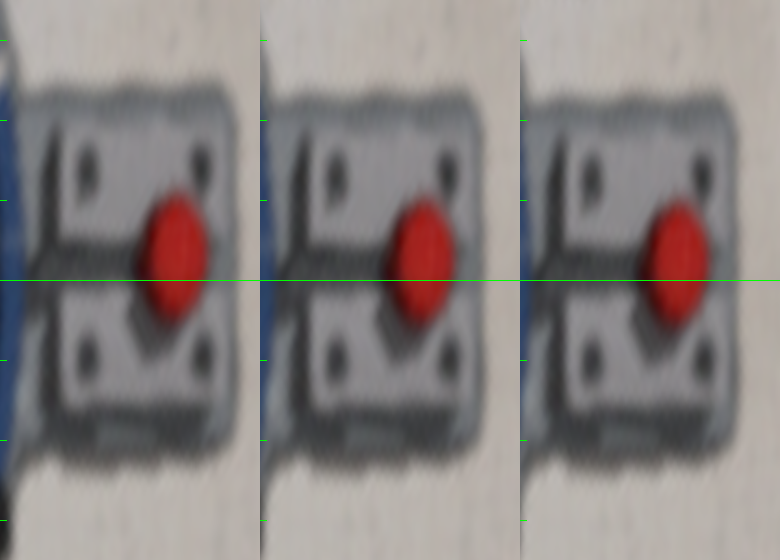

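The screws, tongue edges and block all put the axis at ≈41.2°, so the slot needs +3.9°. That means pushing the peg on to TCP x ≈ 478, 4 mm beyond the last push.

>>> step_arm(plan="0 0 0 45 22 0 255; 0 0 0 90 44 0 255; 0 0 0 135 66 0 255; 0 0 0 180 88 0 255; 0 0 0 220 107 -20 255; 0 0 0 233 114 -60 255; 0 0 0 233 114 -100 255; 0 0 0 233 114 -139 255")

```text
clock: 5.45
eef_pos: [498.5, -445.3, 108.4]
tcp_rot: [-3.141, -0.0, 0.002]
contact_force: [-0.9, -0.8, -0.4]
opening: 0.004
grasp_force: 0.0
```

>>> step_arm(plan="0 0 0 0 0 -25 255; 0 0 0 0 0 -51 255; 0 0 0 0 0 -51 255; 0 0 0 -7 0 -51 255; 0 0 0 -13 0 -51 255; 0 0 0 -16 0 -51 255; 0 0 0 -18 0 -51 255; 0 0 0 -18 0 -51 255")

```text
clock: 6.25
eef_pos: [478.3, -448.3, 60.3]
tcp_rot: [3.141, -0.001, -0.002]
contact_force: [-0.8, 0.5, 0.3]
opening: 0.0
grasp_force: 0.0
```

>>> step_arm(plan="0 0 0 5 0 0 255; 0 0 0 5 0 40 255; 0 0 0 5 0 80 255; 0 0 0 -40 -20 120 255; 0 0 0 -85 -45 150 255; 0 0 0 -130 -70 180 255; 0 0 0 -175 -95 190 255; 0 0 0 -215 -115 190 255")

```text
clock: 7.05
eef_pos: [286.7, -551.8, 248.0]
tcp_rot: [3.138, -0.002, -0.001]
contact_force: [0.4, 0.0, -0.1]
opening: 0.001
grasp_force: 0.0
```

```bash
python3 -c "
from ang import *
go('c4.png')"
```

```text
[ 286.74410736 -551.80250419  247.99165792]
rim [ 477.01664685 -503.3013717    59.34424546] 522
knob [245.34545455 208.45454545] 55 41.187421296508 98.60551299384781
[(np.float64(11.5), 69), (np.float64(31.0), 139), (np.float64(40.75), 142), (np.float64(50.25), 141), (np.float64(70.25), 72), (np.float64(130.5), 85), (np.float64(160.5), 73), (np.float64(190.5), 87), (np.float64(221.5), 78), (np.float64(251.5), 74), (np.float64(281.75), 76), (np.float64(311.75), 78), (np.float64(341.5), 70)]
```

Slot is now at ≈40.9° against the 41.2° axis, so it is aligned. Next I'll go outside the knob with the tool turned to yaw 41°.

>>> step_arm(plan="0 0 8 45 21 0 255; 0 0 16 90 42 0 255; 0 0 24 135 63 0 255; 0 0 32 180 84 0 255; 0 0 41 225 105 0 255; 0 0 41 270 126 0 255; 0 0 41 308 142 0 255; 0 0 41 308 142 -40 255")

```text
clock: 7.9
eef_pos: [603.5, -407.0, 210.5]
tcp_rot: [3.131, -0.004, 0.718]
contact_force: [0.5, -1.5, 0.1]
opening: -0.001
grasp_force: 0.0
```

>>> step_arm(plan="0 0 0 0 0 -50 255; 0 0 0 0 0 -95 255; 0 0 0 0 0 -120 255; 0 0 0 0 0 -120 255; 0 0 0 0 0 -120 255")

```text
clock: 8.4
eef_pos: [595.8, -408.2, 85.8]
tcp_rot: [-3.141, 0.0, 0.714]
contact_force: [0.7, -0.6, 0.7]
opening: -0.002
grasp_force: 0.0
```

Run:
```python
from h import *
s=r.sense();print(s['eef_pos'],s['tcp_rot'])
b,_=r.grab_frame('scene')
save(cv2.resize(b[130:290,180:340],(600,600),interpolation=cv2.INTER_CUBIC),'c5.png')
```

```text
[ 595.83108977 -408.23219369   85.83494705] [-3.14139741e+00  2.95625988e-05  7.14158357e-01]
```

View pics/c5.png

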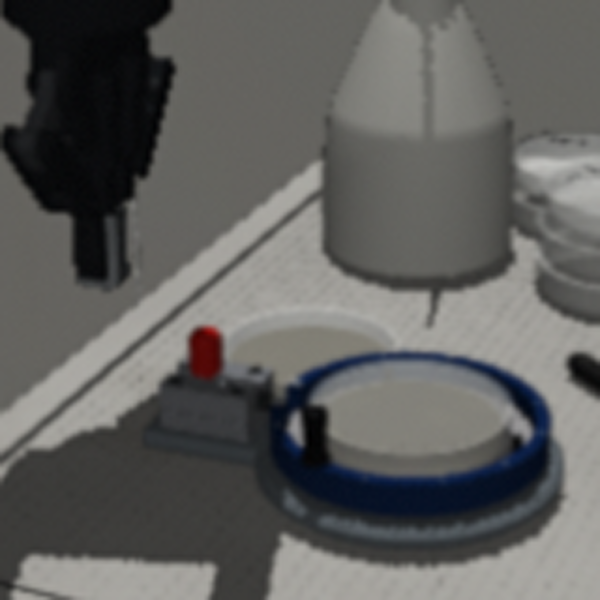

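The scene view shows the tips outside and above the red knob at (205,352). The slot faces the bolt, and the tip is about 33 mm off the knob. I'll move behind the knob and descend.

>>> step_arm(plan="0 0 0 -11 -5 -13 255; 0 0 0 -22 -11 -26 255; 0 0 0 -22 -11 -26 255; 0 0 0 -22 -11 -26 255")

```text
clock: 8.85
eef_pos: [572.4, -419.6, 59.2]
tcp_rot: [-3.141, 0.0, 0.713]
contact_force: [-0.7, 0.7, 0.4]
opening: -0.006
grasp_force: 0.0
```

>>> step_arm(plan="0 0 0 -3 -2.6 0 255; 0 0 0 -6 -5.3 0 255; 0 0 0 -8 -7 0 255; 0 0 0 -10 -8.8 0 255; 0 0 0 -12 -10.5 0 255; 0 0 0 -14 -12.3 0 255; 0 0 0 -14 -12.3 0 255")

```text
clock: 9.55
eef_pos: [559.2, -431.9, 59.6]
tcp_rot: [3.141, 0.0, 0.714]
contact_force: [-0.3, -1.0, 0.1]
opening: 0.003
grasp_force: 0.0
```

>>> step_arm(plan="0 0 0 -1.1 -1 0 255; 0 0 0 -2.3 -2 0 255; 0 0 0 -3 -2.6 0 255; 0 0 0 -3.8 -3.3 0 255; 0 0 0 -3.8 -3.3 0 255")

```text
clock: 10.05
eef_pos: [555.4, -435.0, 59.5]
tcp_rot: [3.142, 0.0, 0.714]
contact_force: [1.4, 0.6, -0.1]
opening: 0.001
grasp_force: 0.4
```

>>> step_arm(plan="0 0 0 -0.4 -0.3 0 255; 0 0 0 -0.8 -0.7 0 255; 0 0 0 -0.8 -0.7 0 255")

```text
clock: 10.35
eef_pos: [554.7, -435.6, 59.5]
tcp_rot: [-3.142, 0.0, 0.714]
contact_force: [1.7, -0.2, -0.1]
opening: 0.002
grasp_force: 0.6
```

>>> step_arm(plan="0 0 0 -0.4 -0.3 0 255; 0 0 0 -0.4 -0.3 0 255")

```text
clock: 10.55
eef_pos: [554.3, -435.9, 59.5]
tcp_rot: [3.142, -0.0, 0.714]
contact_force: [1.3, 1.2, 0.5]
opening: 0.0
grasp_force: 0.6
```

>>> step_arm(plan="0 0 0 -0.4 -0.3 0 255; 0 0 0 -0.4 -0.3 0 255")

```text
clock: 10.75
eef_pos: [553.9, -436.2, 59.5]
tcp_rot: [3.142, -0.0, 0.714]
contact_force: [1.3, 1.0, 0.5]
opening: 0.001
grasp_force: 0.6
```

>>> step_arm(plan="0 0 0 -0.4 -0.3 0 255; 0 0 0 -0.4 -0.3 0 255")

```text
clock: 10.95
eef_pos: [553.5, -436.6, 59.5]
tcp_rot: [3.142, 0.0, 0.714]
contact_force: [1.5, -0.5, 0.3]
opening: 0.003
grasp_force: 0.6
```

>>> step_arm(plan="0 0 0 -0.4 -0.3 0 255; 0 0 0 -0.4 -0.3 0 255")

```text
clock: 11.15
eef_pos: [553.4, -436.7, 59.5]
tcp_rot: [3.141, -0.0, 0.714]
contact_force: [2.7, 0.5, -0.6]
opening: 0.004
grasp_force: 1.6
```

>>> step_arm(plan="0 0 0 -0.4 -0.3 0 255; 0 0 0 -0.4 -0.3 0 255")

```text
clock: 11.35
eef_pos: [553.3, -436.7, 59.6]
tcp_rot: [3.141, -0.001, 0.714]
contact_force: [5.3, 2.6, -0.6]
opening: 0.004
grasp_force: 2.8
```

The force is rising while the position holds, so the bolt is at its stop. I'll back off, lift and check.

>>> step_arm(plan="0 0 0 5 4.5 0 255; 0 0 0 10 9 0 255; 0 0 0 10 9 40 255; 0 0 0 10 9 90 255; 0 0 0 10 9 140 255; 0 0 0 10 9 190 255; 0 0 0 -35 -12 190 255; 0 0 0 -80 -33 190 255")

```text
clock: 12.15
eef_pos: [473.2, -470.3, 251.7]
tcp_rot: [3.138, 0.0, 0.717]
contact_force: [-0.5, 0.3, -0.8]
opening: 0.003
grasp_force: 0.0
```

>>> step_arm(plan="0 0 0 -45 -22 0 255; 0 0 0 -90 -44 0 255; 0 0 0 -135 -66 0 255; 0 0 0 -180 -88 0 255; 0 0 0 -210 -100 0 255; 0 0 0 -210 -100 0 255; 0 0 0 -210 -100 0 255")

```text
clock: 12.85
eef_pos: [262.3, -570.0, 249.4]
tcp_rot: [-3.141, -0.0, 0.712]
contact_force: [0.8, 0.2, -0.3]
opening: 0.005
grasp_force: 0.0
```

```bash
python3 -c "
from ang import *
go('c6.png')"
```

```text
[ 262.26271689 -570.04102239  249.40492958]
rim [ 477.00645477 -503.32007321   59.37557639] 522
knob [251.45454545 215.43636364] 55 41.1476128855565 82.65999444386706
[(np.float64(11.5), 70), (np.float64(31.0), 140), (np.float64(35.75), 90), (np.float64(50.25), 142), (np.float64(70.5), 71), (np.float64(130.25), 83), (np.float64(160.5), 72), (np.float64(190.5), 88), (np.float64(221.5), 77), (np.float64(251.5), 75), (np.float64(281.75), 75), (np.float64(311.75), 75), (np.float64(341.5), 71)]
```

View pics/c6.png

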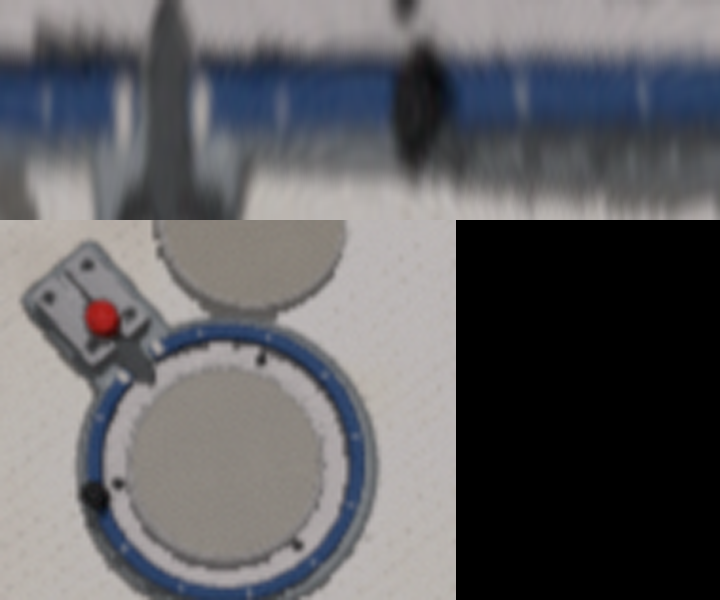

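The bolt's dark nose passes through the slot at (170,90) between the white dashes. The knob moved about 16 mm or more (98.6→82.7), and the plate is still seated.

```bash
python3 -c "
from rig import r
print(r.sign_off())"
```

```text
the job is handed in; nothing more can be done
None
```

The turntable is locked: its slot faces the bolt, the bolt is pushed home to its stop through the slot, the plate looks still seated, and the job is handed in (sign-off returned no verdict).

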